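# Hold the spice-grinder lid at its half-way mark

## Robot

A 6-joint arm with a two-finger parallel gripper is mounted at the origin on the work surface. World frame = base frame: x ahead of the robot, y to its left, z up, the work surface at z = 0. Lengths are in m, angles in rad, forces in N, time in s.
With the tool pointing down it reaches from about 0.35 to 0.775 m from the base axis. Payload 5.5 kg.
Tool frame: the origin (TCP) lies midway between the tips of the shut fingers; the grasp point (between the pads) lies env.tcp_to_grasp behind it (env.tcp_to_grasp is the distance from the TCP to the grasp point, in m); z points along the fingers, y is the line along which they close (so a half turn about z gives the same grasp; the last joint's range is limited). The gripper opens to 85 mm and grips with 20 to 120 N. Pads are 22 mm wide; open, the fingers measure 114 mm over their backs; the gripper's body (76 mm by 85 mm) begins 54 mm behind the grasp point. The pads swing forward as they close: fully open they stand 13 mm farther back than shut.
Start: joints at [1.131, 0.313, 0.046, 1.304, 0, 1.431], TCP at [0.17, 0.549, 0.231] pointing down, gripper open.
Joint ranges: [-2.76, 2.76], [-0.86, 1.69], [-1.03, 1.26], [-2.2, 2.34], [-1.47, 1.5], [-3.14, 3.14]. Speed limits (rad/s): [2.57, 2.57, 3.14, 3.14, 3.14, 3.14].

## Interface

Orientations are given as a unit quaternion [x, y, z, w].
In Python, from cell import env, viewer, finder gives the robot as it stands.
- The arm moves only by the tool carry_out, never from a script. Its argument "targets" is a list of rows, each an object of numbers: "wx", "wy", "wz": the turn, a rotation vector about the tool's x, y, z in rad; "dx", "dy", "dz": the shift along the tool's x, y, z in cm; "grip": the finger opening in cm, from 0 to 8.54. In form: [{"wx": .., "wy": .., "wz": .., "dx": .., "dy": .., "dz": .., "grip": ..}, ...]. A call has 1 to 5 rows; each row is the pose to reach, as a shift and turn from the pose commanded when the call began, along the tool's axes at that moment; what a row does not reach only later rows make up. A row lasts 1/10 s, in which the tool goes at most 50 mm and 8.59 degrees, less where a joint would pass 70% of its speed; a pose out of reach is approached as far as the arm can. A call with a gripper value outside its range is refused whole. The fingers move at their own pace and stop on an object; "force" is the grip in N (left out, the last holds). Time passes only in rows, so rows that repeat a pose let the fingers close. It gives the time, the measured TCP pose, the force, the opening and the grip force at its end, in the units of the state.
- env.get_obs(): the state, without advancing time (a new reading comes with each control period).
- viewer.get_image(name): name is "scene" or "side" or "wrist"; returns a dict with "color" (420x560x3 uint8, red, green, blue), "range_z" (420x560 float32, m along the optical axis (not along the pixel's ray), 0 where there is no reading), "fx", "fy", "cx", "cy" (pixels), "dist_coeffs" ([k1, k2, p1, p2, k3] as OpenCV has them; the pictures are not rectified), "T" (4x4, takes a point from camera to world coordinates); the wrist camera has in their place "hand_eye" (4x4, takes a point from camera to tool coordinates, whose origin is the TCP and whose axes are the flange's). Camera axes: x right, y up, looking along -z (the intrinsics and any distortion apply to the point x, -y, -z); pixel columns grow to the right and rows downward; lengths in m; the calibration is good to about 2 mm. A picture is of the moment at which its call begins: read the wrist's pose just before it.
- env.sign_off(): hands the job in; it is judged then, once.
Trained networks look in the newest picture that a camera, given by its name, has taken for a name from the list of things; names that differ only in an ending like _2 or _b are one class to them, and where a whole thing is asked for, a point or a joint stands for the part that bears it (a point fixed in the world has none). Each returns a list of dicts, best first, with "score" (0 to 1); they miss things now and then, are a little off and sometimes report something else, mostly with a low value. They report only what shows in the picture. A call takes as long as a camera call. They do not tell look-alikes from the thing itself.
- finder.search_frame(camera, query): "rect" ([left, top, width, height] as shares, 0 to 1, of the picture: columns of its width, rows of its height, round what is visible of it).
- finder.spot_point(camera, query): "xy" ([column, row] as shares, 0 to 1, of the picture: columns of its width, rows of its height: a listed point, or the origin of a listed thing).
The state is a dict: "clock": time; "joints": joint angles; "qvel": joint speeds; "joint_efforts": joint torques, N m; "tcp_pos": TCP position; "eef_rot": TCP orientation; "ft_force": force on the tool from outside, world axes, zero at the start; "ft_torque": the same for the moment, N m; "opening": opening from 0.0 (shut) to 1.0 (fully open); "finger_force": force on a finger pad.
Only numpy, scipy, OpenCV 4.12 (cv2) and the standard library are available. Lean on these libraries where they do the work, as an engineer would, in place of code of your own. Each camera call takes 0.05 s, during which the arm holds its last target. There are 200 camera calls.

## Task

Pick the bayonet lid off the blue plate and fit it on the ceramic spice grinder: lugs down through the two slots until the lid sits fully home. Then twist it clockwise (seen from above), against its spring, until the orange line along its handle points at the wide orange marks, half way to the lock, and finish there still gripping the lid so that it stays at the marks; never turn it on to the red lock marks, where it clicks. Leave the plate and everything else on the slab where it is.

Things in the scene. Friction and masses are not known exactly. Their poses are not given: they have to be found in the camera images.
- lid: Bayonet lid, about 160 g, starting upright on the blue plate. Origin: centre of its underside, z up. Black plug 54 mm in diameter at z 0 to 22 mm, steel disc 92 mm in diameter at z 22 to 30, black grip bar above it. Two lugs at the plug's foot, along +x and -x. It is the same after a half turn about z.
- lid_grip (a point): Point in the lid's grip bar, on the lid's axis, 55 mm above its underside. The bar stands upright, 56 mm long along the lid's x, 16 mm thick along y, z 30 to 70 mm, with an orange line along its top (and on the disc) along x. It is parallel to the lugs.
- lid_lug (a point): Tip of one of the two steel lugs, at lid x = 36 mm, z = 4 mm (the other at x = -36). Each sticks out 9 mm from the plug, is 14 mm wide (y) and 8 mm thick (z 0 to 8).
- grinder: White ceramic grinder jar, 120 mm across, 115 mm high, open at the top, bolted to the slab by a dark steel foot 150 mm square; it cannot move. Origin: on its axis at slab level, z up. Slots along its +x and -x. With the lid fully home the lid's disc lies on the grinder's collar and the lid's origin is 93 mm above the grinder's origin, on its axis.
- mouth (a point): Centre of the grinder's mouth, 115 mm above its origin, level with rim and collar. The steel collar inside is 12 mm thick (z 103 to 115) with a round opening 59 mm in diameter and two slots. Once home, the lugs turn beneath the collar with 2 mm of play up and down, clockwise from above; the other way a stop blocks them.
- slot (a point): Middle of one slot at the collar's top, 35 mm from the axis on the grinder's +x (the other is on -x). Each slot is 20 mm wide and reaches 40 mm from the axis; a black tick on the rim marks it. The lugs go down through the slots.
- half_mark: The two wide orange marks on the grinder's rim, across from each other along this frame's x (both ways). Origin: the grinder's axis at rim height, z up. The frame is the grinder's turned 50 degrees clockwise seen from above. The lid is half way when its x lies along this x, either way round. Thin red marks 50 degrees further are the lock.
- drive (a joint): Turn of the sprung brass drive ring in the grinder, rad, clockwise positive, 0 to 1.75. The lugs push it after about 0.1 rad of play, so it reads about 0.77 at the orange marks. Its spring turns the lid back if let go: 0.06 N m at 0, 0.15 N m at the orange marks. A sprung ball rubs on a lug from about 1.05 on and clicks in behind it near the red marks.
- plate: Blue plastic plate, 200 mm across, 18 mm high, loose on the slab. Origin: centre of its underside.
- cooker_lid: Steel pressure-cooker lid, 204 mm across, 60 mm high at its black knob, with a 60 mm side handle; a bystander. Origin: centre of its underside.
- tongs: Steel chimta tongs, 300 mm long (along their x), about 40 mm wide and 22 mm high, lying flat; a bystander. Origin: middle, on the slab.
- soap: Empty clear soap dispenser with a white push-button head, 64 mm across, 156 mm high; a bystander. Origin: centre of its underside.
- spice_jar: Amber glass jar with a red cap, 68 mm across, 110 mm high; a bystander. Origin: centre of its underside.
- tumbler: Steel tumbler, 72 mm across, 85 mm high; a bystander. Origin: centre of its underside.
There are look-alikes about, which are no part of the job. What is shaped like the lid but pink or turquoise is not meant.

How it is judged:
By the outcome, as a careful person would: the job done as asked, in the order asked, and still so for the second after the job is handed in, while the arm keeps its last pose, push and grip.
It also fails if it takes over 45 s, if anything falls off the work surface, if the arm or the gripper's body presses on something with over 40 N, if the wrist force passes 120 N, or if a joint passes its speed limit or range.

## Working session

There is one attempt and no reset: what is moved stays moved. The work goes in short steps, Python scripts to look and compute and a tool call to move; the robot and the scene stay as the last step left them, time stands still between calls to the robot, and variables do not carry over. Pictures are saved under pics/ and viewed, at most 10 in all, crops included, and the job is handed in when it is done.

Besides the shell and the picture viewer there is one more tool, called after ">>>" in YAML: its name, and indented under it one key for each argument. carry_out: Moves the arm, as the interface text tells. Its arguments: {"type":"object","properties":{"targets":{"type":"array","items":{"type":"object","properties":{"wx":{"type":"number"},"wy":{"type":"number"},"wz":{"type":"number"},"dx":{"type":"number"},"dy":{"type":"number"},"dz":{"type":"number"},"grip":{"type":"number"}}}},"force":{"type":"number"}},"required":["targets"]}

```bash
ls; mkdir -p pics
cat > h.py <<'E'
import numpy as np, cv2
from scipy.spatial.transform import Rotation as R
from cell import env, viewer, finder
def shot(name):
    o=env.get_obs(); im=viewer.get_image(name)
    if 'T' in im: T=np.array(im['T'])
    else:
        W=np.eye(4); W[:3,:3]=R.from_quat(o['eef_rot']).as_matrix(); W[:3,3]=o['tcp_pos']
        T=W@np.array(im['hand_eye'])
    im['TW']=T; im['K']=np.array([[im['fx'],0,im['cx']],[0,im['fy'],im['cy']],[0,0,1.]]); return im
def ray(im,uv):
    p=cv2.undistortPoints(np.array(uv,float).reshape(-1,1,2),im['K'],np.array(im['dist_coeffs'],float)).reshape(-1,2)
    d=np.c_[p[:,0],-p[:,1],-np.ones(len(p))]@im['TW'][:3,:3].T
    return im['TW'][:3,3],d
def onz(im,uv,z):
    o,d=ray(im,uv); return o+d*((z-o[2])/d[:,2])[:,None]
def deproj(im,uv):
    uv=np.array(uv).reshape(-1,2); o,d=ray(im,uv); c=uv.round().astype(int)
    return o+d*im['range_z'][c[:,1],c[:,0]][:,None]
def proj(im,P):
    P=np.array(P,float).reshape(-1,3); T=np.linalg.inv(im['TW']); q=P@T[:3,:3].T+T[:3,3]
    return cv2.projectPoints(q*[1,-1,-1],np.zeros(3),np.zeros(3),im['K'],np.array(im['dist_coeffs'],float))[0].reshape(-1,2)
def save(im,n): cv2.imwrite('pics/'+n,im['color'][:,:,::-1])
E
python3 - <<'E'
from h import *
print(env.get_obs(), env.tcp_to_grasp)
for c in('scene','side','wrist'):
    im=shot(c); save(im,c+'0.png'); print(c,im['TW'].round(3).tolist(),im['fx'])
    for q in('lid','lid_grip','grinder','mouth','slot','half_mark','plate'):
        r=finder.spot_point(c,q)
        for d in r[:4]:
            uv=np.array(d['xy'])*[560,420]; print(' ',q,round(d['score'],2),uv.round(1),deproj(im,uv.clip(0,[559,419])).round(3)[0] if 1 else '')
E
```

```text
pics
{'clock': 0.0, 'joints': array([1.13138665e+00, 3.13998777e-01, 4.49632496e-02, 1.30358416e+00,
       1.47047062e-05, 1.43119045e+00]), 'qvel': array([-0.00078308, -0.00040418,  0.00021957, -0.00082803, -0.00039127,
        0.00070329]), 'joint_efforts': array([-1.93994325e-03, -4.80630970e+01,  2.98531777e+01,  1.94044621e-02,
       -5.36668922e-04, -1.22917591e-06]), 'tcp_pos': array([0.16960489, 0.54888208, 0.23040335]), 'eef_rot': array([ 1.49341077e-01,  9.88785321e-01, -8.71642286e-04, -2.67313629e-04]), 'ft_force': array([ 0.07407835,  0.35793085, -0.09104335]), 'ft_torque': array([ 0.03526441,  0.03148417, -0.00284456]), 'finger_force': 0.0, 'opening': 1.0044568056425265} 0.0187
scene [[-0.404, -0.609, 0.683, 1.507], [0.915, -0.271, 0.301, 0.354], [0.002, 0.746, 0.666, 1.035], [0.0, 0.0, 0.0, 1.0]] 511.1948374139435
  lid 0.93 [217.1 170.4] [ 0.427 -0.315  0.022]
  lid 0.75 [256.4 167.1] [ 0.371 -0.204  0.031]
  lid 0.62 [229.7 220.3] [ 0.626 -0.166  0.039]
  lid_grip 0.98 [257.3 156.4] [ 0.364 -0.203  0.068]
  lid_grip 0.82 [218.8 152. ] [ 0.397 -0.321  0.072]
  lid_g
[... 223 characters left out ...]
91], [-0.482, 0.605, -0.634, -0.78], [-0.005, 0.722, 0.692, 0.895], [0.0, 0.0, 0.0, 1.0]] 400.61127373544036
  lid 0.95 [269. 337.] [ 0.377 -0.362  0.056]
  lid 0.86 [306.9 260.5] [ 0.579 -0.195  0.033]
  lid 0.73 [237. 308.] [ 0.348 -0.241  0.033]
  lid_grip 0.67 [234.5 293.7] [ 0.356 -0.215  0.056]
  lid_grip 0.64 [269.9 327.4] [ 0.387 -0.348  0.07 ]
  lid_grip 0.57 [309.9 253.8] [ 0.589 -0.193  0.053]
  grinder 0.59 [235.7 192.5] [0.509 0.124 0.066]
  half_mark 0.26 [309.9 263.6] [ 0.578 -0.212  0.037]
  plate 0.78 [310.4 265.1] [ 0.577 -0.217  0.037]
wrist [[0.298, -0.909, -0.291, 0.096], [0.955, 0.284, 0.09, 0.573], [0.001, -0.304, 0.953, 0.373], [0.0, 0.0, 0.0, 1.0]] 306.05874667705274
```

View pics/scene0.png

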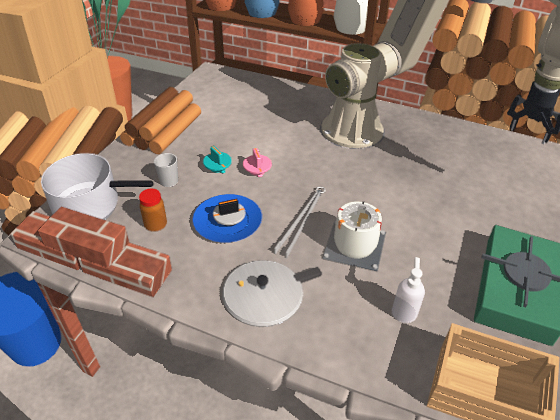

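View pics/side0.png

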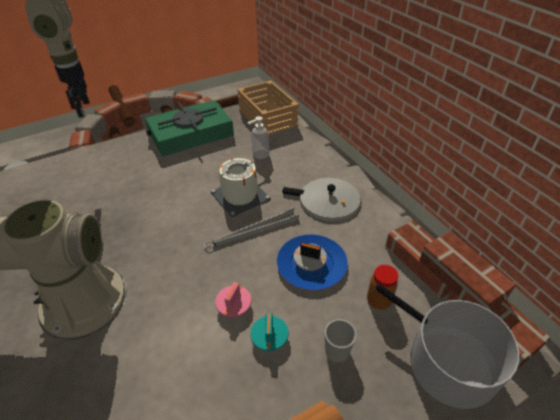

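The scene picture shows three lids: turquoise at (217,160), pink at (257,163), and a black-and-steel one on the blue plate at (229,208). In the side picture that last one is at (311,252). It is the one meant, since it is steel and black and sits on the blue plate. The grinder is at scene (358,230) and side (238,180). I'll confirm with one crop and triangulate.

Run:
```python
from h import *
a=shot('scene'); b=shot('side')
c1=cv2.resize(a['color'][185:245,185:270],None,fx=4.5,fy=4.5,interpolation=cv2.INTER_CUBIC)
c2=cv2.resize(b['color'][145:215,195:280],None,fx=4.5,fy=4.5,interpolation=cv2.INTER_CUBIC)
h=max(len(c1),len(c2)); f=lambda c:np.pad(c,((0,h-len(c)),(0,0),(0,0)))
cv2.imwrite('pics/crop1.png',np.hstack([f(c1),f(c2)])[:,:,::-1])
def tri(u,v):
    o1,d1=ray(a,u);o2,d2=ray(b,v);d1=d1[0]/np.linalg.norm(d1);d2=d2[0]/np.linalg.norm(d2)
    s=np.linalg.lstsq(np.c_[d1,-d2],o2-o1,rcond=None)[0]; p,q=o1+s[0]*d1,o2+s[1]*d2
    return ((p+q)/2).round(4),np.linalg.norm(p-q).round(4)
print('grip',tri((229.1,202.6),(309.9,253.8)))
# orange line pts on bar / cloud
for im,nm,box in((a,'scene',(185,185,270,245)),(b,'side',(270,230,350,300))):
    vv,uu=np.mgrid[box[1]:box[3],box[0]:box[2]]; uv=np.c_[uu.ravel(),vv.ravel()]
    P=deproj(im,uv); ok=im['range_z'][uv[:,1],uv[:,0]]>0
    C=im['color'][uv[:,1],uv[:,0]]
    t=P[ok&(P[:,2]>.075)&(P[:,2]<.12)]; print(nm,'bar top',len(t),t.mean(0),np.percentile(t[:,2],[50,90,98]))
    w,V=np.linalg.eigh(np.cov(t[:,:2].T)); print(np.degrees(np.arctan2(V[1,1],V[0,1])),np.sqrt(w))
# grinder rim: white-ish points z 0.105-0.125
for im,nm,box in((a,'scene',(325,190,395,260)),(b,'side',(205,145,275,215))):
    vv,uu=np.mgrid[box[1]:box[3],box[0]:box[2]]; uv=np.c_[uu.ravel(),vv.ravel()]
    P=deproj(im,uv); t=P[(P[:,2]>.109)&(P[:,2]<.122)]
    c,r=cv2.minEnclosingCircle(t[:,:2].astype(np.float32)); print(nm,'rim',len(t),c,r,np.median(t[:,2]))
```

```text
grip (array([ 0.5838, -0.193 ,  0.0584]), np.float64(0.0089))
scene bar top 41 [ 0.59368424 -0.18361862  0.0764358 ] [0.07605821 0.07826834 0.07879259]
131.84391755578562 [0.00420195 0.01581869]
side bar top 40 [ 0.59238228 -0.18799746  0.07612688] [0.07584229 0.07710732 0.07793055]
134.187428117416 [0.00480196 0.01506937]
scene rim 811 (0.5405992865562439, 0.17316003143787384) 0.06087624654173851 0.1141674506565089
side rim 520 (0.5400606393814087, 0.17285075783729553) 0.06048638001084328 0.11462935924439077
```

View pics/crop1.png

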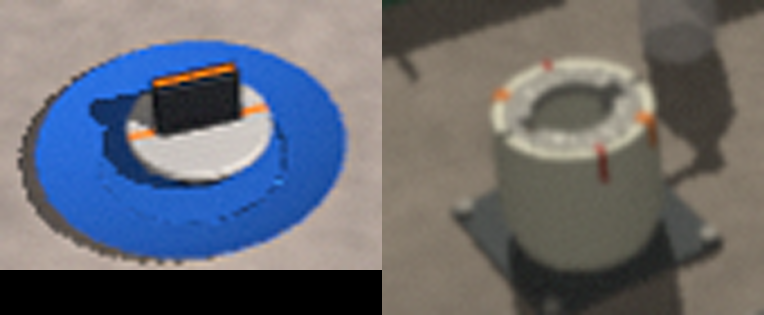

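The crop confirms it: a black bar with an orange line on a steel disc, on the blue plate. The grinder is well visible too. The lid is near (0.593,-0.186) with its bar at about 133°, and the grinder is at (0.540,0.173). I'll move above the grinder to look.

>>> carry_out:
  targets:
    - {"dx":-4.1,"dy":-2.45,"dz":-0.4}
    - {"dx":-8.2,"dy":-4.9,"dz":-0.8}
    - {"dx":-12.3,"dy":-7.35,"dz":-1.2}
    - {"dx":-16.4,"dy":-9.8,"dz":-1.6}
    - {"dx":-20.5,"dy":-12.25,"dz":-2}

```text
invalid input at $.targets[0]: expected keys wx, wy, wz, dx, dy, dz, grip
```

>>> carry_out:
  targets:
    - {"dx":-4.1,"dy":-2.45,"dz":-0.4}
    - {"dx":-8.2,"dy":-4.9,"dz":-0.8}
    - {"dx":-12.3,"dy":-7.35,"dz":-1.2}
    - {"dx":-16.4,"dy":-9.8,"dz":-1.6}
    - {"dx":-20.5,"dy":-12.25,"dz":-2}

```text
invalid input at $.targets[0]: expected keys wx, wy, wz, dx, dy, dz, grip
```

>>> carry_out:
  targets:
    - {"dx":-3.9,"dy":-2.4}
    - {"dx":-3.9,"dy":-2.4}

```text
invalid input at $.targets[0]: expected keys wx, wy, wz, dx, dy, dz, grip
```

```bash
cat > g.py <<'E'
from h import *
def rimfit(im,n=None,z=.115):
    h,w=420,560; vv,uu=np.mgrid[0:h:1,0:w:1]; uv=np.c_[uu.ravel(),vv.ravel()].astype(float)
    P=onz(im,uv,z); D=deproj(im,uv); C=cv2.cvtColor(im['color'],cv2.COLOR_RGB2HSV).reshape(-1,3).astype(int)
    return P,D,C
E
python3 - <<'E'
from g import *
o=env.get_obs(); print(o['clock'],o['tcp_pos'],o['eef_rot'],o['joints'].round(3))
im=shot('wrist'); save(im,'wrist1.png')
P,D,C=rimfit(im)
r0=np.hypot(D[:,0]-.54,D[:,1]-.173); m=(abs(D[:,2]-.115)<.006)&(r0<.075)
t=D[m]; c,r=cv2.minEnclosingCircle(t[:,:2].astype(np.float32)); print('rim',m.sum(),c,r,np.median(t[:,2]))
# outer rim edge fit with image plane points
cc=np.array(c)
Q=P[:,:2]-cc; rr=np.hypot(*Q.T); th=np.degrees(np.arctan2(Q[:,1],Q[:,0]))
org=(C[:,0]>=8)&(C[:,0]<=18)&(C[:,1]>150)&(C[:,2]>120)&(rr<.064)&(rr>.03)
red=((C[:,0]<6)|(C[:,0]>174))&(C[:,1]>130)&(C[:,2]>90)&(rr<.064)&(rr>.03)
for nm,mm in(('orange',org),('red',red)):
    a2=np.exp(2j*np.radians(th[mm])); print(nm,mm.sum(),np.degrees(np.angle(a2.mean()))/2,abs(a2.mean()))
    for s in(0,1):
        k=mm&(((th-np.degrees(np.angle(a2.mean()))/2+90)%360<180)==s); print('  ',k.sum(),P[k].mean(0).round(4) if k.sum() else '')
# open hole: depth deeper than .1 within r<.045
hole=(D[:,2]<.095)&(np.hypot(D[:,0]-cc[0],D[:,1]-cc[1])<.2)&(rr<.045)
h=rr>.031
a2=np.exp(2j*np.radians(th[hole&h])); print('slot',(hole&h).sum(),np.degrees(np.angle(a2.mean()))/2,abs(a2.mean()))
for q in('mouth','slot','half_mark','grinder'):
    for d in finder.spot_point('wrist',q)[:3]:
        uv=np.array(d['xy'])*[560,420]; print(q,round(d['score'],2),uv.round(1),onz(im,uv,.115)[0].round(4))
E
```

```text
1.3 [0.16984198 0.54938776 0.23134138] [1.49347323e-01 9.88784796e-01 6.06100887e-05 9.53690408e-06] [1.131 0.313 0.046 1.304 0.    1.431]
rim 0 (0.0, 0.0) 0.0 nan
orange 0 nan nan
   0 
   0 
red 0 nan nan
   0 
   0 
slot 0 nan nan
  return _methods._mean(a, axis=axis, dtype=dtype,
  ret = ret.dtype.type(ret / rcount)
<stdin>:13: RuntimeWarning: Mean of empty slice.
<stdin>:15: RuntimeWarning: Mean of empty slice.
<stdin>:19: RuntimeWarning: Mean of empty slice.
```

View pics/wrist1.png

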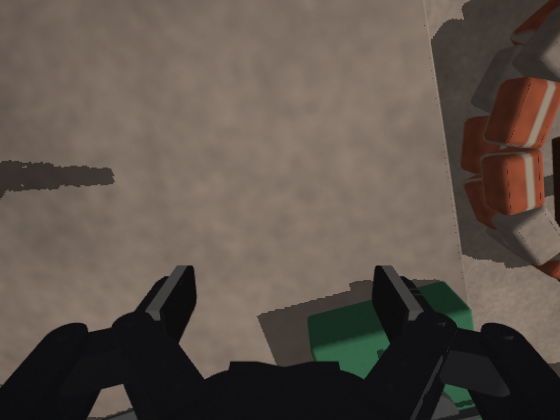

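The picture shows only the open fingers (180,290)/(395,290) and bare slab. The moves were refused because every key is required in each row, so I'm resending them in full.

>>> carry_out:
  targets:
    - {"wx":0,"wy":0,"wz":0,"dx":-4.1,"dy":-2.45,"dz":-0.4,"grip":8.5}
    - {"wx":0,"wy":0,"wz":0,"dx":-8.2,"dy":-4.9,"dz":-0.8,"grip":8.5}
    - {"wx":0,"wy":0,"wz":0,"dx":-12.3,"dy":-7.35,"dz":-1.2,"grip":8.5}
    - {"wx":0,"wy":0,"wz":0,"dx":-16.4,"dy":-9.8,"dz":-1.6,"grip":8.5}
    - {"wx":0,"wy":0,"wz":0,"dx":-20.5,"dy":-12.25,"dz":-2,"grip":8.5}

```text
clock: 2.05
tcp_pos: [0.3304, 0.3704, 0.2516]
eef_rot: [0.149, 0.989, 0.0, 0.0]
ft_force: [0.8, -0.4, -0.0]
opening: 0.997
finger_force: 0.0
```

>>> carry_out:
  targets:
    - {"wx":0,"wy":0,"wz":0,"dx":-4.1,"dy":-2.45,"dz":-0.4,"grip":8.5}
    - {"wx":0,"wy":0,"wz":0,"dx":-8.2,"dy":-4.9,"dz":-0.8,"grip":8.5}
    - {"wx":0,"wy":0,"wz":0,"dx":-12.3,"dy":-7.35,"dz":-1.2,"grip":8.5}
    - {"wx":0,"wy":0,"wz":0,"dx":-16.4,"dy":-9.8,"dz":-1.6,"grip":8.5}
    - {"wx":0,"wy":0,"wz":0,"dx":-20.5,"dy":-12.25,"dz":-2,"grip":8.5}

```text
clock: 2.55
tcp_pos: [0.4903, 0.1925, 0.2717]
eef_rot: [0.149, 0.989, 0.0, 0.0]
ft_force: [0.1, 1.4, -0.3]
opening: 0.991
finger_force: 0.0
```

>>> carry_out:
  targets:
    - {"wx":0,"wy":0,"wz":0,"dx":-3.9,"dy":-2.4,"dz":0,"grip":8.5}
    - {"wx":0,"wy":0,"wz":0,"dx":-3.9,"dy":-2.4,"dz":0,"grip":8.5}
    - {"wx":0,"wy":0,"wz":0,"dx":-3.9,"dy":-2.4,"dz":0,"grip":8.5}

```text
clock: 2.85
tcp_pos: [0.5197, 0.1588, 0.2709]
eef_rot: [0.151, 0.989, 0.0, -0.0]
ft_force: [-0.7, 0.3, -0.5]
opening: 0.995
finger_force: 0.0
```

```bash
cat > look.py <<'E'
from g import *
import sys
o=env.get_obs(); print(o['clock'],o['tcp_pos'],o['eef_rot'],o['joints'].round(3))
im=shot('wrist'); save(im,sys.argv[1])
P,D,C=rimfit(im)
r0=np.hypot(D[:,0]-.54,D[:,1]-.173); m=(abs(D[:,2]-.115)<.006)&(r0<.075)
t=D[m]; c,r=cv2.minEnclosingCircle(t[:,:2].astype(np.float32)); print('rim',m.sum(),c,r,np.median(t[:,2]))
cc=np.array(c)
Q=P[:,:2]-cc; rr=np.hypot(*Q.T); th=np.degrees(np.arctan2(Q[:,1],Q[:,0]))
org=(C[:,0]>=8)&(C[:,0]<=18)&(C[:,1]>150)&(C[:,2]>120)&(rr<.064)&(rr>.03)
red=((C[:,0]<6)|(C[:,0]>174))&(C[:,1]>130)&(C[:,2]>90)&(rr<.064)&(rr>.03)
for nm,mm in(('orange',org),('red',red)):
    a2=np.exp(2j*np.radians(th[mm])); print(nm,mm.sum(),np.degrees(np.angle(a2.mean()))/2,abs(a2.mean()))
    for s in(0,1):
        k=mm&(((th-np.degrees(np.angle(a2.mean()))/2+90)%360<180)==s); print('  ',k.sum(),P[k].mean(0).round(4) if k.sum() else '')
hole=(D[:,2]<.095)&(np.hypot(D[:,0]-cc[0],D[:,1]-cc[1])<.2)&(rr<.045)
h=rr>.031
a2=np.exp(2j*np.radians(th[hole&h])); print('slot',(hole&h).sum(),np.degrees(np.angle(a2.mean()))/2,abs(a2.mean()))
for q in('mouth','slot','half_mark','grinder'):
    for d in finder.spot_point('wrist',q)[:3]:
        uv=np.array(d['xy'])*[560,420]; print(q,round(d['score'],2),uv.round(1),onz(im,uv,.115)[0].round(4))
E
python3 look.py wrist2.png
```

```text
2.85 [0.51969771 0.15881756 0.2709147 ] [ 1.50645168e-01  9.88587776e-01  8.25644695e-05 -4.85232206e-04] [0.149 0.244 0.049 1.377 0.    0.451]
rim 6595 (0.5400662422180176, 0.17522042989730835) 0.05991790071129799 0.11451633233690345
orange 219 -43.78028186044284 0.9942670239398207
   132 [0.5009 0.2131 0.115 ]
   87 [0.5783 0.1392 0.115 ]
red 104 86.28254618956804 0.9984272526396398
   49 [0.5365 0.1226 0.115 ]
   55 [0.5435 0.2292 0.115 ]
slot 248 5.525020872065773 0.9488902242485034
mouth 0.68 [304.7 207.8] [0.5408 0.1749 0.115 ]
slot 0.58 [317.7 238.7] [0.5777 0.1784 0.115 ]
grinder 0.96 [297.5 183.5] [0.5143 0.1752 0.115 ]
```

View pics/wrist2.png

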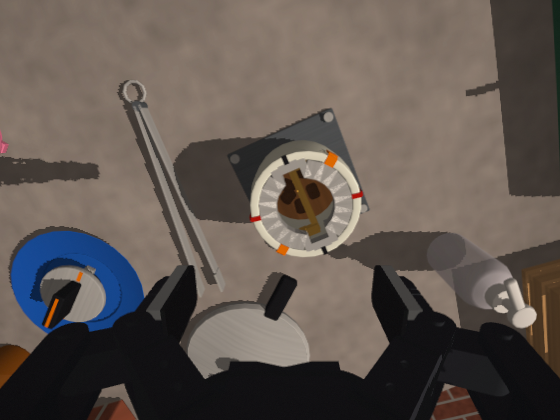

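Wrist view: the grinder mouth is at (305,205), the orange marks at (332,160)/(283,250), the red marks at (357,196)/(255,219), the black slot ticks at (285,160)/(325,250), and the lid on the plate at (70,295). In world terms the slots lie along 6.2°, the orange marks along -43.8°, and the centre is (0.540,0.1755). Next I'll look from above the lid.

>>> carry_out:
  targets:
    - {"wx":0,"wy":0,"wz":0.075,"dx":-2.2,"dy":-4.4,"dz":0.2,"grip":8.5}
    - {"wx":0,"wy":0,"wz":0.15,"dx":-4.4,"dy":-8.8,"dz":0.4,"grip":8.5}
    - {"wx":0,"wy":0,"wz":0.22,"dx":-6.6,"dy":-13.2,"dz":0.6,"grip":8.5}
    - {"wx":0,"wy":0,"wz":0.29,"dx":-8.8,"dy":-17.6,"dz":0.8,"grip":8.5}
    - {"wx":0,"wy":0,"wz":0.36,"dx":-11,"dy":-22,"dz":1,"grip":8.5}

```text
clock: 3.6
tcp_pos: [0.5594, -0.0834, 0.2617]
eef_rot: [0.324, 0.946, 0.0, 0.0]
ft_force: [1.1, -0.3, -0.6]
opening: 0.998
finger_force: 0.0
```

Run:
```python
from h import *
o=env.get_obs();M=R.from_quat(o['eef_rot']).as_matrix();print(((np.array([.575,-.18,.25])-o['tcp_pos'])@M*100).round(2),np.degrees(np.arctan2(M[1,0],M[0,0])))
```

```text
[-7.16 -6.68  1.17] 142.16738604010462
```

>>> carry_out:
  targets:
    - {"wx":0,"wy":0,"wz":0.08,"dx":-3,"dy":-2.8,"dz":0.5,"grip":8.5}
    - {"wx":0,"wy":0,"wz":0.16,"dx":-6,"dy":-5.6,"dz":1,"grip":8.5}
    - {"wx":0,"wy":0,"wz":0.16,"dx":-7.2,"dy":-6.7,"dz":1.2,"grip":8.5}
    - {"wx":0,"wy":0,"wz":0.16,"dx":-7.2,"dy":-6.7,"dz":1.2,"grip":8.5}

```text
clock: 4.0
tcp_pos: [0.5753, -0.181, 0.2485]
eef_rot: [0.399, 0.917, 0.0, -0.0]
ft_force: [-0.2, 1.2, -0.6]
opening: 0.994
finger_force: 0.0
```

```bash
cat > lid.py <<'E'
from h import *
import sys
o=env.get_obs(); M=R.from_quat(o['eef_rot']).as_matrix(); yaw=np.degrees(np.arctan2(M[1,0],M[0,0])); print(o['clock'],o['tcp_pos'].round(4),yaw)
im=shot('wrist'); save(im,sys.argv[1])
vv,uu=np.mgrid[0:420,0:560]; uv=np.c_[uu.ravel(),vv.ravel()].astype(float)
D=deproj(im,uv); C=cv2.cvtColor(im['color'],cv2.COLOR_RGB2HSV).reshape(-1,3).astype(int)
near=np.hypot(D[:,0]-.593,D[:,1]+.186)<.045
ring=np.array([np.hypot(D[:,0]-.593,D[:,1]+.186)<.07])[0]
bar=near&(D[:,2]>.06)&(D[:,2]<.1); 
for nm,m in(('bar',bar),('top',near&(D[:,2]>.073)&(D[:,2]<.1)),('disc',ring&(D[:,2]>.03)&(D[:,2]<.05)),('orange',near&(D[:,2]>.03)&(C[:,0]>=8)&(C[:,0]<=18)&(C[:,1]>150)&(C[:,2]>100))):
    t=D[m]; 
    if len(t)<5: print(nm,len(t)); continue
    w,V=np.linalg.eigh(np.cov(t[:,:2].T)); c,r=cv2.minEnclosingCircle(t[:,:2].astype(np.float32))
    rc=cv2.minAreaRect((t[:,:2]*1000).astype(np.float32))
    print(nm,len(t),t.mean(0).round(4),np.percentile(t[:,2],[5,50,95]).round(4),np.degrees(np.arctan2(V[1,1],V[0,1])).round(1),'circ',np.round(c,4),round(r,4),'rect',rc)
for q in('lid_grip','lid','lid_lug'):
    for d in finder.spot_point('wrist',q)[:2]:
        u=np.array(d['xy'])*[560,420]; print(q,round(d['score'],2),u.round(1),onz(im,u,{'lid':.01,'lid_grip':.063,'lid_lug':.012}[q])[0].round(4))
E
python3 lid.py wrist3.png
```

```text
4.0 [ 0.5753 -0.181   0.2485] 132.98525660416033
bar 745 [ 0.591  -0.1832  0.0739] [0.0712 0.0743 0.0758] 132.5 circ [ 0.5925 -0.185 ] 0.0284 rect ((592.8615112304688, -184.6741180419922), (15.281099319458008, 55.90935134887695), 42.949527740478516)
top 638 [ 0.5921 -0.1843  0.0745] [0.0733 0.0745 0.0758] 132.1 circ [ 0.5929 -0.1846] 0.0281 rect ((592.8021850585938, -184.700439453125), (15.15842342376709, 55.257511138916016), 42.949527740478516)
disc 3608 [ 0.5898 -0.1824  0.0345] [0.0331 0.0344 0.0358] -135.7 circ [ 0.5926 -0.1849] 0.046 rect ((592.2022705078125, -185.10296630859375), (90.3985595703125, 90.39871215820312), 46.075233459472656)
orange 268 [ 0.5888 -0.1796  0.0698] [0.0347 0.0748 0.0761] 131.7 circ [ 0.5932 -0.1844] 0.0435 rect ((589.0387573242188, -186.8638916015625), (30.298025131225586, 85.56871032714844), 30.420307159423828)
lid_grip 0.72 [291.7 198.4] [ 0.5911 -0.1845  0.063 ]
lid_grip 0.7 [ 67.3 173.1] [ 0.3918 -0.3301  0.063 ]
lid 0.98 [ 98.  167.7] [ 0.3959 -0.3308  0.01  ]
lid 0.97 [126.8  63.7] [ 0.3547 -0.2062  0.01  ]
lid_lug 0.84 [ 72. 176.] [ 0.3778 -0.3613  0.012 ]
lid_lug 0.8 [90.6 64.1] [ 0.3251 -0.234   0.012 ]
```

View pics/wrist3.png

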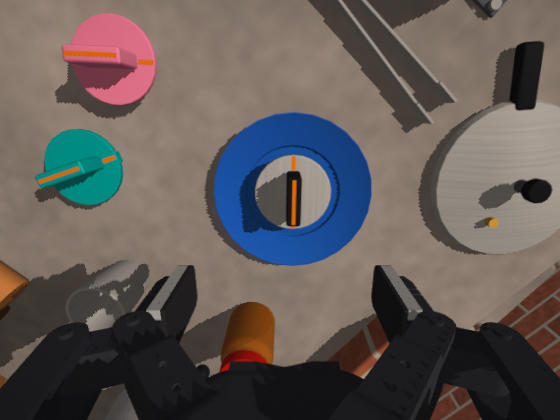

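The wrist view shows the lid at (293,195) with its bar upright in the image, the pink lid at (110,60), the turquoise one at (80,168) and the jar cap at (245,355), clear of the gripper. The lid is at (0.5927,-0.1848), bar top z 0.0745, bar at 132.6°.

>>> carry_out:
  targets:
    - {"wx":0,"wy":0,"wz":0.007,"dx":-1.5,"dy":1.0,"dz":4,"grip":8.5}
    - {"wx":0,"wy":0,"wz":0.007,"dx":-1.5,"dy":1.0,"dz":8,"grip":8.5}
    - {"wx":0,"wy":0,"wz":0.007,"dx":-1.5,"dy":1.0,"dz":12,"grip":8.5}
    - {"wx":0,"wy":0,"wz":0.007,"dx":-1.5,"dy":1.0,"dz":15,"grip":8.5}
    - {"wx":0,"wy":0,"wz":0.007,"dx":-1.5,"dy":1.0,"dz":15,"grip":8.5}

```text
clock: 4.7
tcp_pos: [0.5897, -0.1808, 0.095]
eef_rot: [0.401, 0.916, 0.0, -0.004]
ft_force: [-0.5, 0.1, -0.4]
opening: 0.998
finger_force: 0.0
```

```bash
python3 - <<'E'
from h import *
o=env.get_obs();M=R.from_quat(o['eef_rot']).as_matrix();print(((np.array([.5927,-.1848,.041])-o['tcp_pos'])@M*100).round(2),np.degrees(np.arctan2(M[1,0],M[0,0])))
E
python3 lid.py w4.png | sed 's/rect.*//'
```

```text
[-0.54 -0.03  5.4 ] 132.77921589180806
4.7 [ 0.5897 -0.1808  0.095 ] 132.77921589180806
bar 2396 [ 0.5903 -0.182   0.0738] [0.0694 0.0743 0.0756] 132.2 circ [ 0.5923 -0.1846] 0.0282 
top 2034 [ 0.5916 -0.1836  0.0745] [0.0733 0.0745 0.0757] 132.0 circ [ 0.5921 -0.1852] 0.0279 
disc 9685 [ 0.589  -0.1807  0.0346] [0.0333 0.0345 0.0356] -137.5 circ [ 0.5928 -0.185 ] 0.0461 
orange 720 [ 0.5866 -0.1774  0.0662] [0.0346 0.0748 0.076 ] 131.9 circ [ 0.5868 -0.1781] 0.0345 
lid_grip 0.89 [282.6 248.7] [ 0.5912 -0.1832  0.063 ]
lid 0.92 [ 5.2 19.7] [ 0.3592 -0.2045  0.01  ]
lid 0.82 [281.9 222.9] [ 0.5919 -0.1852  0.01  ]
lid_lug 0.72 [284.8 178.5] [ 0.5692 -0.1572  0.012 ]
```

>>> carry_out:
  targets:
    - {"wx":0,"wy":0,"wz":0,"dx":-0.2,"dy":0,"dz":2,"grip":8.5}
    - {"wx":0,"wy":0,"wz":0,"dx":-0.2,"dy":0,"dz":4,"grip":8.5}
    - {"wx":0,"wy":0,"wz":0,"dx":-0.2,"dy":0,"dz":5.4,"grip":8.5}
    - {"wx":0,"wy":0,"wz":0,"dx":-0.2,"dy":0,"dz":5.4,"grip":8.5}

```text
clock: 5.3
tcp_pos: [0.5937, -0.1852, 0.0447]
eef_rot: [0.402, 0.916, 0.0, -0.001]
ft_force: [-0.5, 0.6, -0.1]
opening: 0.998
finger_force: 0.0
```

Run:
```python
from h import *
o=env.get_obs();M=R.from_quat(o['eef_rot']).as_matrix();print(o['eef_rot'],((np.array([.5927,-.1848,.041])-o['tcp_pos'])@M*100).round(2),np.degrees(np.arctan2(M[1,0],M[0,0])))
```

```text
[ 4.01694455e-01  9.15773488e-01  7.91122760e-05 -6.91299819e-04] [ 0.1  -0.04  0.37] 132.631672534554
```

>>> carry_out:
  targets:
    - {"wx":0,"wy":0,"wz":0,"dx":0.1,"dy":0,"dz":0.1,"grip":5}
    - {"wx":0,"wy":0,"wz":0,"dx":0.1,"dy":0,"dz":0.1,"grip":3}
    - {"wx":0,"wy":0,"wz":0,"dx":0.1,"dy":0,"dz":0.1,"grip":2}
    - {"wx":0,"wy":0,"wz":0,"dx":0.1,"dy":0,"dz":0.1,"grip":1}
    - {"wx":0,"wy":0,"wz":0,"dx":0.1,"dy":0,"dz":0.1,"grip":0.5}
  force: 80

```text
clock: 5.8
tcp_pos: [0.5938, -0.185, 0.0448]
eef_rot: [0.402, 0.916, -0.0, 0.0]
ft_force: [-0.8, 0.4, 1.4]
opening: 0.174
finger_force: 77.8
```

>>> carry_out:
  targets:
    - {"wx":0,"wy":0,"wz":0,"dx":0,"dy":0,"dz":0,"grip":0.5}
    - {"wx":0,"wy":0,"wz":0,"dx":0,"dy":0,"dz":0,"grip":0.5}
    - {"wx":0,"wy":0,"wz":0,"dx":0,"dy":0,"dz":0,"grip":0.5}

```text
clock: 6.1
tcp_pos: [0.5938, -0.185, 0.0448]
eef_rot: [0.402, 0.916, -0.0, 0.0]
ft_force: [-1.7, -0.5, 5.5]
opening: 0.172
finger_force: 78.2
```

>>> carry_out:
  targets:
    - {"wx":0,"wy":0,"wz":0,"dx":0,"dy":0,"dz":-1,"grip":0.5}
    - {"wx":0,"wy":0,"wz":0,"dx":0,"dy":0,"dz":-4,"grip":0.5}
    - {"wx":0,"wy":0,"wz":0,"dx":0,"dy":0,"dz":-8,"grip":0.5}
    - {"wx":0,"wy":0,"wz":0,"dx":0,"dy":0,"dz":-12,"grip":0.5}
    - {"wx":0,"wy":0,"wz":0,"dx":0,"dy":0,"dz":-16,"grip":0.5}

```text
clock: 6.6
tcp_pos: [0.5929, -0.1845, 0.2055]
eef_rot: [0.402, 0.916, 0.0, -0.001]
ft_force: [0.7, -1.0, -2.1]
opening: 0.176
finger_force: 78.2
```

```bash
cat > go.py <<'E'
from h import *
import sys
x,y,z,yw=map(float,sys.argv[1:5])
o=env.get_obs();M=R.from_quat(o['eef_rot']).as_matrix();yaw=np.degrees(np.arctan2(M[1,0],M[0,0]))
print(o['clock'],o['tcp_pos'].round(4),o['eef_rot'].round(4),'yaw',yaw.round(2),'ft',o['ft_force'].round(1),o['ft_torque'].round(2),'open',round(o['opening'],3))
print('d',((np.array([x,y,z])-o['tcp_pos'])@M*100).round(2),'wz',np.radians(-((yw-yaw+180)%360-180)).round(3))
E
python3 go.py .541 .1755 .22 186.2
```

```text
6.6 [ 0.5929 -0.1845  0.2055] [ 4.017e-01  9.158e-01  1.000e-04 -7.000e-04] yaw 132.63 ft [ 0.7 -1.  -2.1] [-0.02 -0.05  0.07] open 0.176
d [30.   20.56 -1.42] wz -0.935
```

>>> carry_out:
  targets:
    - {"wx":0,"wy":0,"wz":-0.1,"dx":2,"dy":1.4,"dz":-0.4,"grip":0.5}
    - {"wx":0,"wy":0,"wz":-0.2,"dx":5,"dy":3.4,"dz":-0.8,"grip":0.5}
    - {"wx":0,"wy":0,"wz":-0.3,"dx":8,"dy":5.5,"dz":-1.2,"grip":0.5}
    - {"wx":0,"wy":0,"wz":-0.4,"dx":11,"dy":7.5,"dz":-1.4,"grip":0.5}
    - {"wx":0,"wy":0,"wz":-0.5,"dx":14,"dy":9.6,"dz":-1.4,"grip":0.5}

```text
clock: 7.1
tcp_pos: [0.5687, -0.0155, 0.2186]
eef_rot: [0.161, 0.987, 0.0, -0.0]
ft_force: [0.1, 0.1, -1.7]
opening: 0.173
finger_force: 78.2
```

```bash
python3 go.py .541 .1755 .22 186.2
```

```text
7.1 [ 0.5687 -0.0155  0.2186] [ 1.608e-01  9.870e-01  1.000e-04 -1.000e-04] yaw 161.49 ft [ 0.1  0.1 -1.7] [ 0.04 -0.06  0.01] open 0.173
d [ 8.69 17.23 -0.13] wz -0.431
```

>>> carry_out:
  targets:
    - {"wx":0,"wy":0,"wz":-0.1,"dx":2,"dy":3.8,"dz":-0.1,"grip":0.5}
    - {"wx":0,"wy":0,"wz":-0.2,"dx":4,"dy":7.8,"dz":-0.1,"grip":0.5}
    - {"wx":0,"wy":0,"wz":-0.3,"dx":6,"dy":11.8,"dz":-0.1,"grip":0.5}
    - {"wx":0,"wy":0,"wz":-0.4,"dx":8,"dy":15.5,"dz":-0.1,"grip":0.5}
    - {"wx":0,"wy":0,"wz":-0.431,"dx":8.7,"dy":17.2,"dz":-0.1,"grip":0.5}

```text
clock: 7.6
tcp_pos: [0.5405, 0.1774, 0.2193]
eef_rot: [-0.055, 0.998, 0.001, -0.001]
ft_force: [0.7, 0.0, -1.7]
opening: 0.173
finger_force: 78.3
```

>>> carry_out:
  targets:
    - {"wx":0,"wy":0,"wz":0,"dx":0,"dy":0,"dz":0,"grip":0.5}
    - {"wx":0,"wy":0,"wz":0,"dx":0,"dy":0,"dz":0,"grip":0.5}

```text
clock: 7.8
tcp_pos: [0.5418, 0.1742, 0.2191]
eef_rot: [-0.052, 0.999, -0.0, -0.0]
ft_force: [0.0, -1.2, -1.9]
opening: 0.174
finger_force: 78.3
```

```bash
python3 go.py .541 .1755 .22 186.2
cat > held.py <<'E'
from g import *
import sys
z=float(sys.argv[2])-.0403  # lid underside estimate
im=shot('wrist'); save(im,sys.argv[1])
P,D,C=rimfit(im); o=env.get_obs()['tcp_pos']
k=np.hypot(D[:,0]-o[0],D[:,1]-o[1])
for nm,m in(('bar',(k<.045)&(D[:,2]>z+.06)&(D[:,2]<z+.075)),('disc',(k<.06)&(abs(D[:,2]-z-.030)<.005)&(D[:,2]>.118))):
    t=D[m]
    if len(t)>9: print(nm,len(t),t.mean(0).round(4),'z',np.median(t[:,2]).round(4),'circ',np.round(cv2.minEnclosingCircle(t[:,:2].astype(np.float32)),4) if 0 else cv2.minEnclosingCircle(t[:,:2].astype(np.float32)))
    if nm=='disc' and len(t)>9:
        A=np.c_[t[:,:2]-t[:,:2].mean(0),np.ones(len(t))]; print('tilt',np.linalg.lstsq(A,t[:,2],rcond=None)[0].round(4))
def ang(m,X,cc): 
    a=np.exp(2j*np.arctan2(X[m,1]-cc[1],X[m,0]-cc[0])); return np.degrees(np.angle(a.mean()))/2
org=(C[:,0]>=8)&(C[:,0]<=18)&(C[:,1]>150)&(C[:,2]>100)
red=((C[:,0]<6)|(C[:,0]>174))&(C[:,1]>130)&(C[:,2]>90)
L=D[org&(D[:,2]>z+.026)&(D[:,2]<z+.08)&(k<.06)]
if len(L)>5:
    t=L; w,V=np.linalg.eigh(np.cov(t[:,:2].T)); print('line',len(t),np.degrees(np.arctan2(V[1,1],V[0,1])),t.mean(0))
rr=np.hypot(P[:,0]-.54,P[:,1]-.1755); rim=abs(D[:,2]-.115)<.006
for nm,m in(('orange',org),('red',red)):
    m=m&(rr>.045)&(rr<.064)&rim; th=np.arctan2(P[:,1]-.1755,P[:,0]-.54)
    n,lab=cv2.connectedComponents(m.reshape(420,560).astype(np.uint8)); lab=lab.ravel()
    for i in range(1,n):
        if (lab==i).sum()>8: q=P[lab==i].mean(0); print(nm,(lab==i).sum(),q.round(4),np.degrees(np.arctan2(q[1]-.1755,q[0]-.54)).round(1))
m=rim&(np.hypot(D[:,0]-.54,D[:,1]-.1755)<.07); print('rim',m.sum(),cv2.minEnclosingCircle(D[m][:,:2].astype(np.float32)),np.median(D[m][:,2]))
# Kasa fit on outer contour in image plane z=.115
mm=cv2.morphologyEx(m.reshape(420,560).astype(np.uint8),cv2.MORPH_CLOSE,np.ones((5,5)))
E
python3 held.py w5.png .22
```

```text
7.8 [0.5418 0.1742 0.2191] [-5.240e-02  9.986e-01 -2.000e-04 -4.000e-04] yaw -173.99 ft [ 0.  -1.2 -1.9] [-0.   -0.05 -0.08] open 0.174
d [ 0.06  0.14 -0.09] wz -0.003
bar 5181 [0.5367 0.1738 0.2482] z 0.2487 circ ((0.5418607592582703, 0.17431242763996124), 0.028989393264055252)
disc 11544 [0.5258 0.1725 0.2089] z 0.2089 circ ((0.5414336919784546, 0.17417335510253906), 0.04595714434981346)
tilt [ 0.0012 -0.005   0.2089]
line 1244 -174.10359336915116 [0.53283488 0.17354704 0.24017956]
orange 183 [0.5015 0.2125 0.115 ] 136.2
red 61 [0.5362 0.1208 0.115 ] -93.9
rim 4224 ((0.5364766120910645, 0.17380043864250183), 0.058217793703079224) 0.1144290527741001
```

View pics/w5.png

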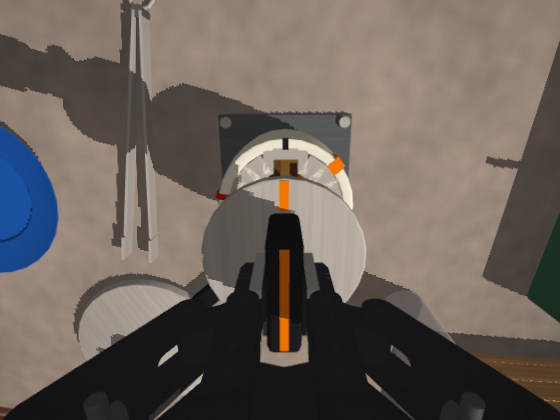

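The lid hangs level and its line (285,190–350) points at the slot tick (285,143). I'll shift by about 1.5 mm and go down to just above the collar.

>>> carry_out:
  targets:
    - {"wx":0,"wy":0,"wz":-0.003,"dx":0.14,"dy":0.06,"dz":2,"grip":0.5}
    - {"wx":0,"wy":0,"wz":-0.003,"dx":0.14,"dy":0.06,"dz":4,"grip":0.5}
    - {"wx":0,"wy":0,"wz":-0.003,"dx":0.14,"dy":0.06,"dz":5.5,"grip":0.5}
    - {"wx":0,"wy":0,"wz":-0.003,"dx":0.14,"dy":0.06,"dz":5.8,"grip":0.5}
    - {"wx":0,"wy":0,"wz":-0.003,"dx":0.14,"dy":0.06,"dz":5.8,"grip":0.5}

```text
clock: 8.35
tcp_pos: [0.5406, 0.1733, 0.161]
eef_rot: [-0.053, 0.999, -0.0, -0.001]
ft_force: [0.6, -0.3, -0.6]
opening: 0.17
finger_force: 78.3
```

>>> carry_out:
  targets:
    - {"wx":0,"wy":0,"wz":0,"dx":0,"dy":0,"dz":0,"grip":0.5}

```text
clock: 8.45
tcp_pos: [0.5414, 0.1739, 0.1622]
eef_rot: [-0.053, 0.999, 0.0, 0.001]
ft_force: [0.2, 0.3, -1.8]
opening: 0.18
finger_force: 78.3
```

```bash
python3 go.py .5403 .1747 .1333 186.2; python3 held.py w6.png .1610
python3 - <<'E'
from h import *
for c in('scene','side'):
    im=shot(c); save(im,c+'6.png')
    vv,uu=np.mgrid[0:420,0:560]; D=deproj(im,np.c_[uu.ravel(),vv.ravel()])
    k=np.hypot(D[:,0]-.54,D[:,1]-.175)
    for lo,hi,r in((.105,.121,.07),(.145,.156,.055)):
        m=(D[:,2]>lo)&(D[:,2]<hi)&(k<r); t=D[m]; print(c,lo,m.sum(),np.median(t[:,2]),cv2.minEnclosingCircle(t[:,:2].astype(np.float32)))
E
```

```text
8.45 [0.5414 0.1739 0.1622] [-5.290e-02  9.986e-01  1.000e-04  6.000e-04] yaw -173.93 ft [ 0.2  0.3 -1.8] [-0.01  0.03 -0.04] open 0.18
d [0.11 0.1  2.89] wz -0.002
bar 5250 [0.5359 0.1734 0.1908] z 0.1917 circ ((0.5408098697662354, 0.17306658625602722), 0.028639717027544975)
disc 11582 [0.5253 0.1722 0.1518] z 0.1519 circ ((0.5410505533218384, 0.17364177107810974), 0.04592254385352135)
tilt [ 0.007  -0.0039  0.1518]
line 1236 -174.06885175617495 [0.53243578 0.17319762 0.18321502]
orange 293 [0.5015 0.2126 0.115 ] 136.1
red 81 [0.5362 0.1207 0.115 ] -94.0
red 44 [0.5432 0.232  0.115 ] 86.8
rim 5426 ((0.538246214389801, 0.17564034461975098), 0.05981764942407608) 0.11444334984304165
scene 0.105 575 0.11378078947051351 ((0.5431383848190308, 0.17422915995121002), 0.059938885271549225)
scene 0.145 520 0.15183207975520807 ((0.5440660715103149, 0.1717381477355957), 0.04812565818428993)
side 0.105 389 0.11431695136718789 ((0.538730263710022, 0.17194342613220215), 0.060004934668540955)
side 0.145 302 0.15244829295384477 ((0.539699912071228, 0.171029731631279), 0.04664237052202225)
```

>>> carry_out:
  targets:
    - {"wx":0,"wy":0,"wz":-0.003,"dx":0.08,"dy":0.18,"dz":0,"grip":0.5}
    - {"wx":0,"wy":0,"wz":-0.003,"dx":0.08,"dy":0.18,"dz":0.4,"grip":0.5}
    - {"wx":0,"wy":0,"wz":-0.003,"dx":0.08,"dy":0.18,"dz":0.8,"grip":0.5}
    - {"wx":0,"wy":0,"wz":-0.003,"dx":0.08,"dy":0.18,"dz":1.1,"grip":0.5}
    - {"wx":0,"wy":0,"wz":-0.003,"dx":0.08,"dy":0.18,"dz":1.1,"grip":0.5}

```text
clock: 9.1
tcp_pos: [0.5392, 0.1761, 0.1495]
eef_rot: [-0.055, 0.998, -0.0, -0.001]
ft_force: [-0.0, 0.5, -1.4]
opening: 0.177
finger_force: 78.3
```

```bash
python3 go.py .5404 .1757 .1333 186.2
```

```text
9.1 [0.5392 0.1761 0.1495] [-5.510e-02  9.985e-01 -1.000e-04 -7.000e-04] yaw -173.68 ft [-0.   0.5 -1.4] [ 0.06 -0.02  0.01] open 0.177
d [-0.12 -0.05  1.62] wz 0.002
```

The lugs are in the slots with no contact force, so I continue down.

>>> carry_out:
  targets:
    - {"wx":0,"wy":0,"wz":0,"dx":-0.05,"dy":0,"dz":0.4,"grip":0.5}
    - {"wx":0,"wy":0,"wz":0,"dx":-0.05,"dy":0,"dz":0.8,"grip":0.5}
    - {"wx":0,"wy":0,"wz":0,"dx":-0.05,"dy":0,"dz":1.2,"grip":0.5}
    - {"wx":0,"wy":0,"wz":0,"dx":-0.05,"dy":0,"dz":1.4,"grip":0.5}
    - {"wx":0,"wy":0,"wz":0,"dx":-0.05,"dy":0,"dz":1.4,"grip":0.5}

```text
clock: 9.6
tcp_pos: [0.5399, 0.1762, 0.1358]
eef_rot: [-0.055, 0.998, -0.0, -0.0]
ft_force: [0.5, -0.2, -1.9]
opening: 0.173
finger_force: 78.3
```

```bash
python3 go.py .5400 .1757 .1333 186.2
```

```text
9.6 [0.5399 0.1762 0.1358] [-5.510e-02  9.985e-01 -0.000e+00 -4.000e-04] yaw -173.69 ft [ 0.5 -0.2 -1.9] [-0.05  0.03 -0.01] open 0.173
d [-0.01 -0.05  0.25] wz 0.002
```

Now the last 2–3 mm until it seats.

>>> carry_out:
  targets:
    - {"wx":0,"wy":0,"wz":0,"dx":0,"dy":0,"dz":0.1,"grip":0.5}
    - {"wx":0,"wy":0,"wz":0,"dx":0,"dy":0,"dz":0.2,"grip":0.5}
    - {"wx":0,"wy":0,"wz":0,"dx":0,"dy":0,"dz":0.25,"grip":0.5}
    - {"wx":0,"wy":0,"wz":0,"dx":0,"dy":0,"dz":0.25,"grip":0.5}

```text
clock: 10.0
tcp_pos: [0.5402, 0.1762, 0.1338]
eef_rot: [-0.055, 0.998, 0.0, 0.0]
ft_force: [0.1, 0.7, -1.3]
opening: 0.178
finger_force: 78.3
```

```bash
python3 go.py .5400 .1757 .1333 186.2
```

```text
10.0 [0.5402 0.1762 0.1338] [-0.0551  0.9985  0.      0.    ] yaw -173.69 ft [ 0.1  0.7 -1.3] [0.03 0.   0.03] open 0.178
d [ 0.03 -0.05  0.05] wz 0.002
```

>>> carry_out:
  targets:
    - {"wx":0,"wy":0,"wz":0,"dx":0,"dy":0,"dz":0.1,"grip":0.5}
    - {"wx":0,"wy":0,"wz":0,"dx":0,"dy":0,"dz":0.15,"grip":0.5}
    - {"wx":0,"wy":0,"wz":0,"dx":0,"dy":0,"dz":0.15,"grip":0.5}

```text
clock: 10.3
tcp_pos: [0.5404, 0.1762, 0.1329]
eef_rot: [-0.055, 0.998, 0.0, 0.0]
ft_force: [-2.1, -1.2, 4.2]
opening: 0.17
finger_force: 78.9
```

```bash
python3 go.py .5400 .1757 .1333 186.2; python3 held.py w7.png .1333
```

```text
10.3 [0.5404 0.1762 0.1329] [-5.500e-02  9.985e-01  1.000e-04  4.000e-04] yaw -173.69 ft [-2.1 -1.2  4.2] [-0.04  0.3   0.04] open 0.17
d [ 0.05 -0.04 -0.04] wz 0.002
bar 5220 [0.5351 0.1758 0.1619] z 0.1625 circ ((0.539618968963623, 0.17661678791046143), 0.02864832431077957)
disc 11550 [0.5244 0.1745 0.1226] z 0.1226 circ ((0.5397049188613892, 0.17628072202205658), 0.045909393578767776)
tilt [ 0.0031 -0.0023  0.1226]
line 1244 -173.9293888095034 [0.53152449 0.17548565 0.15434817]
orange 400 [0.5013 0.2125 0.115 ] 136.2
orange 115 [0.5771 0.1373 0.115 ] -45.8
red 173 [0.5365 0.1226 0.115 ] -93.8
red 134 [0.5437 0.2292 0.115 ] 86.0
rim 7849 ((0.5400720834732056, 0.1758735626935959), 0.05956866219639778) 0.1144818220673676
```

Seated: contact force is up by about 6 N and the disc top is 8 mm above the rim. The rim centre measures (0.540,0.176), matching the lid. Now I twist clockwise.

>>> carry_out:
  targets:
    - {"wx":0,"wy":0,"wz":0.06,"dx":0,"dy":0,"dz":0,"grip":0.5}
    - {"wx":0,"wy":0,"wz":0.14,"dx":0,"dy":0,"dz":0,"grip":0.5}
    - {"wx":0,"wy":0,"wz":0.22,"dx":0,"dy":0,"dz":0,"grip":0.5}
    - {"wx":0,"wy":0,"wz":0.3,"dx":0,"dy":0,"dz":0,"grip":0.5}
    - {"wx":0,"wy":0,"wz":0.38,"dx":0,"dy":0,"dz":0,"grip":0.5}
  force: 100

```text
clock: 10.85
tcp_pos: [0.5399, 0.1761, 0.1329]
eef_rot: [0.136, 0.991, -0.0, 0.0]
ft_force: [-3.4, -1.7, 4.7]
opening: 0.17
finger_force: 99.0
```

```bash
python3 go.py .5400 .1757 .1333 136.2
```

```text
10.85 [0.5399 0.1761 0.1329] [ 1.358e-01  9.907e-01 -1.000e-04  0.000e+00] yaw 164.4 ft [-3.4 -1.7  4.7] [-0.26  0.5   0.37] open 0.17
d [-0.02 -0.04 -0.04] wz 0.492
```

>>> carry_out:
  targets:
    - {"wx":0,"wy":0,"wz":0.1,"dx":0,"dy":0,"dz":0,"grip":0.5}
    - {"wx":0,"wy":0,"wz":0.2,"dx":0,"dy":0,"dz":0,"grip":0.5}
    - {"wx":0,"wy":0,"wz":0.3,"dx":0,"dy":0,"dz":0,"grip":0.5}
    - {"wx":0,"wy":0,"wz":0.4,"dx":0,"dy":0,"dz":0,"grip":0.5}
    - {"wx":0,"wy":0,"wz":0.47,"dx":0,"dy":0,"dz":0,"grip":0.5}

```text
clock: 11.35
tcp_pos: [0.5397, 0.1759, 0.133]
eef_rot: [0.363, 0.932, -0.0, -0.0]
ft_force: [-3.9, -1.7, 6.1]
opening: 0.168
finger_force: 99.1
```

>>> carry_out:
  targets:
    - {"wx":0,"wy":0,"wz":0,"dx":0,"dy":0,"dz":0,"grip":0.5}
    - {"wx":0,"wy":0,"wz":0,"dx":0,"dy":0,"dz":0,"grip":0.5}

```text
clock: 11.55
tcp_pos: [0.5398, 0.1758, 0.1329]
eef_rot: [0.362, 0.932, -0.0, 0.0]
ft_force: [-3.1, -2.6, 5.7]
opening: 0.174
finger_force: 99.0
```

```bash
python3 go.py .5400 .1757 .1333 136.2; python3 held.py w8.png .1333
```

```text
11.55 [0.5398 0.1758 0.1329] [ 3.616e-01  9.323e-01 -4.000e-04  1.000e-04] yaw 137.61 ft [-3.1 -2.6  5.7] [-0.37  0.65  0.07] open 0.174
d [-0.02  0.01 -0.04] wz 0.025
bar 5144 [0.5356 0.1799 0.1619] z 0.1624 circ ((0.5389584302902222, 0.17627421021461487), 0.028689837083220482)
disc 11585 [0.5276 0.187  0.1226] z 0.1226 circ ((0.5390756130218506, 0.17648839950561523), 0.04588326811790466)
tilt [-0.0006 -0.0047  0.1226]
line 1209 137.58182079050647 [0.53094652 0.18432351 0.15348303]
orange 450 [0.5012 0.213  0.115 ] 136.0
red 197 [0.5435 0.229  0.115 ] 86.3
red 46 [0.5356 0.1233 0.115 ] -94.8
rim 7457 ((0.5376267433166504, 0.17550691962242126), 0.059756021946668625) 0.11442547670101233
```

View pics/w8.png

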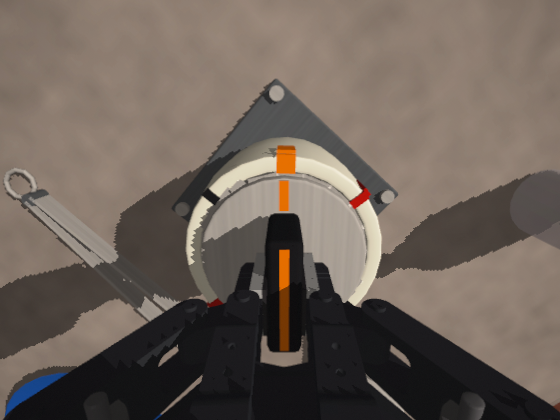

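The lid's line (285,195) points at the orange mark (286,158), about 1.4° short, so I trim it.

>>> carry_out:
  targets:
    - {"wx":0,"wy":0,"wz":0.025,"dx":0,"dy":0,"dz":0,"grip":0.5}
    - {"wx":0,"wy":0,"wz":0.025,"dx":0,"dy":0,"dz":0,"grip":0.5}
    - {"wx":0,"wy":0,"wz":0.025,"dx":0,"dy":0,"dz":0,"grip":0.5}
    - {"wx":0,"wy":0,"wz":0.025,"dx":0,"dy":0,"dz":0,"grip":0.5}
    - {"wx":0,"wy":0,"wz":0.025,"dx":0,"dy":0,"dz":0,"grip":0.5}

```text
clock: 12.1
tcp_pos: [0.5397, 0.1759, 0.133]
eef_rot: [0.373, 0.928, -0.0, -0.0]
ft_force: [-3.5, -1.5, 4.7]
opening: 0.17
finger_force: 99.1
```

```bash
python3 go.py .5400 .1757 .1333 136.2; python3 held.py w9.png .1333 | grep -E "disc|line|orange"; python3 -c "
from cell import env
print(env.sign_off())"
```

```text
12.1 [0.5397 0.1759 0.133 ] [ 3.730e-01  9.278e-01 -3.000e-04 -0.000e+00] yaw 136.2 ft [-3.5 -1.5  4.7] [-0.32  0.61  0.24] open 0.17
d [-0.03  0.   -0.03] wz 0.0
disc 11586 [0.5279 0.1875 0.1226] z 0.1227 circ ((0.538953959941864, 0.1764918863773346), 0.04593117535114288)
line 1189 136.4307221115159 [0.53115651 0.18457135 0.15399271]
orange 470 [0.5011 0.213  0.115 ] 136.0
the job is handed in; nothing more can be done
None
```

The lid is fully home in the grinder and twisted clockwise to the orange marks, within about 0.5° by the last wrist image. It is still gripped there at about 99 N, was never turned on toward the red marks, and the job was handed in at about 12 s.

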